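Make up two spindle kits at the stores desk

TASK

Make up the two repair kits on the spindle stands, sliding each part over the post so that it lies flat: on the stand with the square base put the belt pulley at the bottom, then the plain spacer, then the ball bearing on top; on the stand with the round base put the gear at the bottom and the hexagon nut on top of it. Let go of everything when done, and leave the jar, the stapler and the tape roll where they are.

Things in the scene. Friction and masses are not known exactly. Their poses are not given: they have to be found in the camera images.
- pulley: Aluminium V-belt pulley: a round disc with a V groove around its rim, 60 mm outside diameter, 18 mm high, with a 25 mm through hole, about 0.12 kg. Its origin is the centre of its underside, z is its axis, pointing up; it lies flat on the desk.
- spacer: Plain steel spacer ring with smooth sides, no groove or teeth: 36 mm outside diameter, 20 mm high, with a 25 mm through hole, about 0.08 kg. Its origin is the centre of its underside, z is its axis, pointing up; it lies flat on the desk.
- bearing: Steel ball bearing: bright outer and inner rings with a black seal between them, 47 mm outside diameter, 14 mm high, with a 25 mm through hole, about 0.09 kg. Its origin is the centre of its underside, z is its axis, pointing up; it lies flat on the desk.
- gear: Dark steel spur gear with 20 straight teeth, 54 mm diameter over the teeth, 14 mm high, with a 25 mm through hole, about 0.13 kg. Its origin is the centre of its underside, z is its axis, pointing up; it lies flat on the desk.
- nut: Large steel hexagon nut, 50 mm across flats (57.7 mm across corners), 18 mm high, with a 24 mm through hole, about 0.19 kg. Its y axis is square to a pair of flats (the next pairs are 60 degrees on). Its origin is the centre of its underside, z is its axis, pointing up; it lies flat on the desk.
- square_stand: Spindle stand with a grey SQUARE base, 90 x 90 mm, 12 mm thick; x and y along the base's sides. Fixed to the desk. Its origin is the centre of the base's underside, on the desk; z up along the post. The post stands in the middle of the base: plain steel, 15 mm diameter up to 52 mm above the desk, then a tapered tip (8 mm long) to 6 mm diameter at 60 mm above the desk.
- round_stand: Spindle stand with a grey ROUND base, 90 mm diameter, 12 mm thick. Fixed to the desk. Its origin is the centre of the base's underside, on the desk; z up along the post. The post stands in the middle of the base: plain steel, 15 mm diameter up to 52 mm above the desk, then a tapered tip (8 mm long) to 6 mm diameter at 60 mm above the desk.
- jar: White plastic jar with a black lid, 48 mm diameter, 60 mm high, standing loose on the desk. A bystander: leave it. Origin: centre of its underside.
- stapler: Black desk stapler, 100 x 30 mm, 42 mm high, loose on the desk. A bystander: leave it. Origin: centre of its underside; x along its length.
- tape_roll: Roll of brown adhesive tape lying flat, 72 mm outside diameter, 24 mm high, with a 50 mm hole, loose on the desk. A bystander: leave it. Origin: centre of its underside.
Things that resemble listed ones, but are neither listed nor needed, are in the scene too. What is shaped like the round_stand but purple is not meant.

How it is judged:
By the outcome, as a careful person would: the job done as asked, in the order asked, and still so for the second after the job is handed in, with the robot touching nothing.
It also fails if it takes over 106 s, if anything falls off the work surface, if the arm or the gripper's body presses on something with over 40 N, if the wrist force passes 120 N, or if a joint passes its speed limit or range.

ROBOT

A 6-joint arm with a two-finger parallel gripper is mounted at the origin on the work surface. World frame = base frame: x ahead of the robot, y to its left, z up, the work surface at z = 0. Lengths are in m, angles in rad, forces in N, time in s.
With the tool pointing down it reaches from about 0.25 to 0.775 m from the base axis. Payload 4 kg.
Tool frame: the origin (TCP) lies on the centre line of the jaws, within the pads' length; the fingertips stand 19 mm ahead of it and the grasp point (between the pads) is the TCP (tip_reach is the distance from the TCP to the fingertips, in m); z points along the fingers, y is the line along which they close (so a half turn about z gives the same grasp; the last joint's range is limited). The gripper opens to 85 mm and grips with 20 to 120 N. Pads are 22 mm wide; open, the fingers measure 114 mm over their backs; the gripper's body (76 mm by 85 mm) begins 54 mm behind the grasp point. The pads swing forward as they close: fully open they stand 13 mm farther back than shut.
Start: joints at [-1.216, 0.087, 1.371, -0, 1.684, -0.103], TCP at [0.243, -0.493, 0.25] pointing down, gripper open.
Joint ranges: [-3.1, 3.1], [-0.76, 2.03], [0.27, 2.55], [-1.08, 4.22], [0.17, 2.65], [-2.57, 2.57]. Speed limits (rad/s): [2.79, 2.79, 3.14, 3.14, 3.14, 3.14].

INTERFACE

Orientations are given as a rotation vector (axis times angle).
In Python, from station import * gives the robot as it stands.
- The arm moves only by the tool apply_moves, never from a script. Its argument "commands" is a list of rows, each a list of 2 entries, a list of its own where there are three numbers: the shift along the tool's x, y, z in normalised numbers (1 is 80 cm), then the turn about the tool's z in shares of 180 degrees (1.0 is 180 degrees). In form: [[[x, y, z], roll], ...]. A call has exactly 10 rows; each row is the pose to reach, as a shift and turn from the pose commanded when the call began, along the tool's axes at that moment; what a row does not reach only later rows make up. A row lasts 1/10 s, in which the tool goes at most 50 mm and 8.59 degrees, less where a joint would pass 70% of its speed; a pose out of reach is approached as far as the arm can. A shift or turn number past 1, either way, is cut back to 1. A call with a gripper value outside its range is refused whole. "claw" is the opening, from 0 (shut) to 1 (fully open), set as the call begins (left out, the last holds). The fingers move at their own pace and stop on an object; "newtons" is the grip in N (left out, the last holds). Time passes only in rows, so rows that repeat a pose let the fingers close, or fill a call up. It gives the time, the measured TCP pose, the force, the opening and the grip force at its end, in the units of the state.
- observe(): the state, without advancing time (a new reading comes with each control period).
- grab_frame(name): name is "scene" or "top" or "wrist"; returns the picture (420x560x3 uint8, red, green, blue); there is no depth.
- camera_info(name): a dict with "fovy" (degrees; the focal length in pixels is half the picture's height over the tangent of half this angle, whatever the lens; pixels are square), "cx", "cy" (the principal point, pixels), "rvec" (rotation vector, rad) and "tvec" (3), from world to camera coordinates, as OpenCV has them. Camera axes: x right, y down, z forward; pixel columns grow to the right and rows downward; lengths in m; the calibration is good to about 2 mm. A picture is of the moment at which its call begins: read the wrist's pose just before it. camera_info takes no time and is no camera call; for the wrist camera it gives the pose at the moment of the call.
- close_job(): hands the job in; it is judged then, once.
The state is a dict: "t": time; "joint_positions": joint angles; "joint_vel": joint speeds; "effort": joint torques, N m; "position": TCP position; "tcp_rot": TCP orientation; "ft_force": force on the tool from outside, world axes, zero at the start; "torque": the same for the moment, N m; "opening": finger opening in m; "gripper_force": force on a finger pad.
Only numpy, scipy, OpenCV 4.12 (cv2) and the standard library are available. Lean on these libraries where they do the work, as an engineer would, in place of code of your own. Each camera call takes 0.05 s, during which the arm holds its last target. There are 200 camera calls.

## Working session

There is one attempt and no reset: what is moved stays moved. The work goes in short steps, Python scripts to look and compute and a tool call to move; the robot and the scene stay as the last step left them, time stands still between calls to the robot, and variables do not carry over. Pictures are saved under pics/ and viewed, at most 14 in all, crops included, and the job is handed in when it is done.

Besides the shell and the picture viewer there is one more tool, called after ">>>" in YAML: its name, and indented under it one key for each argument. apply_moves: Moves the arm, as the interface text tells. Its arguments: {"type":"object","properties":{"commands":{"type":"array"},"claw":{"type":"number"},"newtons":{"type":"number"}},"required":["commands"]}

```bash
ls; mkdir -p pics
python3 - <<'E'
from station import *
import cv2,numpy as np
s=observe();print(s['t'],s['position'],s['tcp_rot'],s['opening'])
for n in ("scene","top","wrist"):
    print(n,camera_info(n)); cv2.imwrite(f"pics/{n}0.png",grab_frame(n)[...,::-1])
E
```

```text
pics
0.0 [ 0.24291338 -0.49292197  0.2490939 ] [-3.05744826e+00 -7.12328990e-01  4.43633315e-04] 0.08541335455489772
scene {'fovy': 54.492365962196295, 'cx': 280.0823949526934, 'cy': 205.74212389413478, 'rvec': array([ 1.03775821,  2.57250629, -0.82691606]), 'tvec': array([ 0.33780054, -0.30975162,  1.21157023])}
top {'fovy': 46.38287897308587, 'cx': 275.9331034915783, 'cy': 209.10591850798593, 'rvec': array([ 2.17536213, -2.15932354,  0.15051303]), 'tvec': array([0.04486271, 0.52862696, 1.06790416])}
wrist {'fovy': 70.96220195896277, 'cx': 277.6012465012583, 'cy': 210.3320594726498, 'rvec': array([-2.41820787,  1.50569477,  0.25663577]), 'tvec': array([-0.54837407, -0.04221913,  0.38098728])}
```

View pics/top0.png

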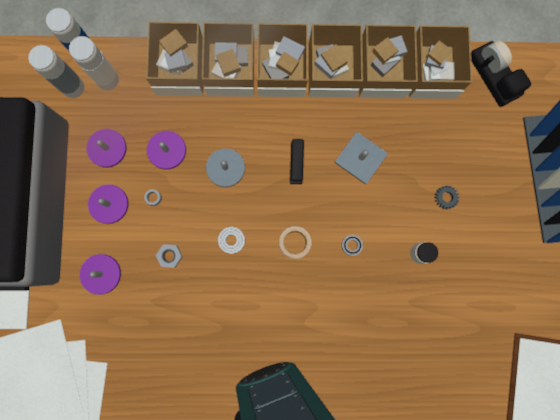

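View pics/scene0.png

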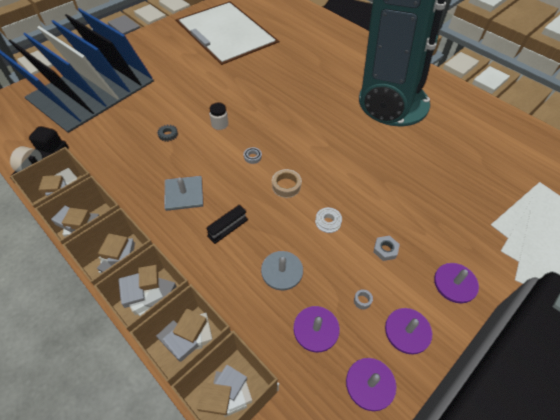

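The top view shows the pulley at (231,240), spacer (152,197), bearing (352,245), gear (447,197) and nut (168,256). The square stand is at (361,157), the grey round stand at (226,167), the stapler at (297,161), the tape at (295,242) and the jar at (425,253). The scene view shows the same things: pulley (329,219), spacer (363,298), bearing (252,155), gear (167,132), nut (386,247), round stand post (282,262), square stand post (182,185).

```bash
cat > h.py <<'E'
from station import *
import cv2,numpy as np
from scipy.spatial.transform import Rotation as R
def cam(n):
    c=camera_info(n);f=210/np.tan(np.radians(c['fovy']/2))
    return np.array([[f,0,c['cx']],[0,f,c['cy']],[0,0,1]]),R.from_rotvec(c['rvec']).as_matrix(),np.array(c['tvec'])
def P(c): K,r,t=c; return K@np.c_[r,t]
def proj(c,X): q=P(c)@np.append(X,1); return q[:2]/q[2]
def onplane(c,uv,z):
    K,r,t=c;d=r.T@np.linalg.solve(K,[*uv,1]);o=-r.T@t
    return o+d*(z-o[2])/d[2]
def tri(c1,p1,c2,p2):
    X=cv2.triangulatePoints(P(c1),P(c2),np.float64(p1).reshape(2,1),np.float64(p2).reshape(2,1)).ravel();X=X[:3]/X[3]
    return X,np.linalg.norm(proj(c1,X)-p1)+np.linalg.norm(proj(c2,X)-p2)
E
python3 - <<'E'
from h import *
T,S=cam("top"),cam("scene")
for n,a,b in [("pulley",(231,240),(329,219)),("spacer",(152,197),(363,298)),("bearing",(352,245),(252,155)),("gear",(447,197),(167,132)),("nut",(168,256),(386,247)),("rpost tip",(224,165),(282,258)),("rbase",(226,167),(282,270)),("sbase",(361,157),(183,192)),("spost tip",(364,155),(182,180)),("jar lid",(427,252),(217,109)),("tape",(295,242),(287,182))]:
    X,e=tri(T,a,S,b);print(n,X.round(4),round(e,2),np.hypot(*X[:2]).round(3))
s=observe();W=cam("wrist");r=R.from_rotvec(s['tcp_rot']).as_matrix();print(r.round(3));print("cam in tool",(r.T@(-W[1].T@W[2]-s['position'])).round(4));print((W[1]@r).round(3))
# crops
t=cv2.imread("pics/top0.png");sc=cv2.imread("pics/scene0.png")
cv2.imwrite("pics/c1.png",np.vstack([cv2.resize(t[130:280,80:480],None,fx=2,fy=2,interpolation=3),cv2.resize(sc[100:320,140:420][:, :],(382,300),interpolation=3).repeat(1,0) if 0 else cv2.resize(sc[110:260,140:540],None,fx=2,fy=2,interpolation=3)]))
E
```

```text
pulley [0.4595 0.1504 0.0065] 0.43 0.483
spacer [0.5565 0.3311 0.0103] 0.56 0.648
bearing [ 0.4508 -0.1268  0.0015] 0.27 0.468
gear [ 0.5636 -0.3492  0.0031] 0.16 0.663
nut [0.423  0.2905 0.0074] 1.11 0.513
rpost tip [0.6253 0.1648 0.0463] 1.18 0.647
rbase [6.292e-01 1.659e-01 1.000e-04] 1.12 0.651
sbase [ 0.6562 -0.15    0.0032] 0.09 0.673
spost tip [ 0.651  -0.1485  0.046 ] 0.08 0.668
jar lid [ 0.4344 -0.2837  0.0489] 0.46 0.519
tape [0.4553 0.0055 0.011 ] 1.1 0.455
[[ 0.897  0.442 -0.001]
 [ 0.442 -0.897  0.002]
 [ 0.    -0.002 -1.   ]]
cam in tool [ 0.0841 -0.0004 -0.1232]
[[-0.001  1.     0.   ]
 [-0.945 -0.001 -0.328]
 [-0.328 -0.001  0.945]]
```

View pics/c1.png

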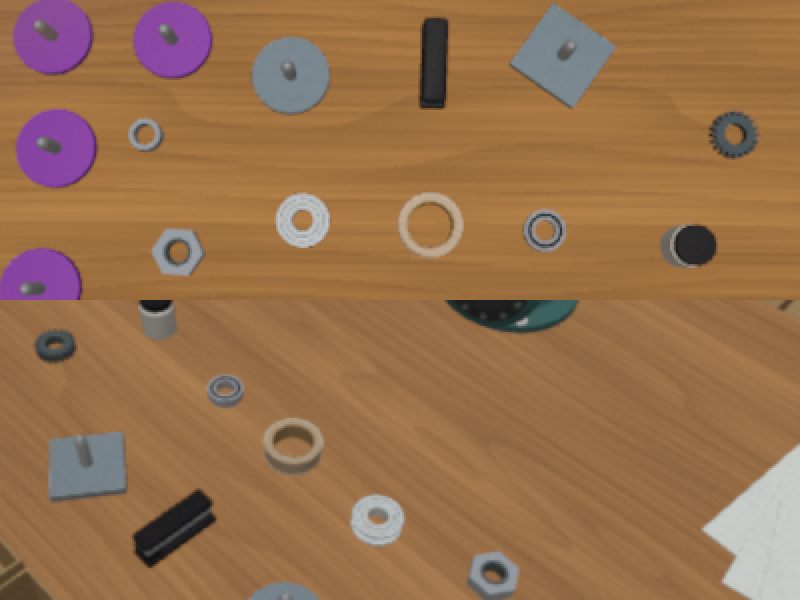

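The enlarged crops confirm all identities: grooved white pulley, thin plain spacer, bearing with a dark seal ring, toothed dark gear, hex nut. Next I refine by segmentation, since grey parts stand out against the wood.

```bash
cat >> h.py <<'E'
def blob(img,uv,rad=60):
    "hull centre, hull of the low-chroma component nearest uv (img RGB)"
    L=cv2.cvtColor(img,cv2.COLOR_RGB2LAB).astype(int);m=(np.hypot(L[...,1]-128,L[...,2]-128)<13).astype(np.uint8)
    m=cv2.morphologyEx(m,cv2.MORPH_OPEN,np.ones((2,2)))
    best=None
    for c in cv2.findContours(m,cv2.RETR_EXTERNAL,cv2.CHAIN_APPROX_NONE)[0]:
        if len(c)<20: continue
        h=cv2.convexHull(c);M=cv2.moments(h)
        if M['m00']<60: continue
        p=np.array([M['m10'],M['m01']])/M['m00'];d=np.linalg.norm(p-uv)
        if d<rad and (best is None or d<best[0]): best=(d,p,h)
    return None if best is None else best[1:]
def shift(x,y,z,yaw=None):
    "cm shift in tool axes and roll deg from the measured pose to world x,y,z and tool-x yaw (deg)"
    s=observe();r=R.from_rotvec(s['tcp_rot']).as_matrix();d=r.T@(np.array([x,y,z])-s['position'])*100
    a=np.degrees(np.arctan2(r[1,0],r[0,0]))
    print("shift",d.round(2),"roll",None if yaw is None else round((a-yaw+180)%360-180,1),"yaw now",a.round(2),"pos",s['position'].round(4),"t",round(s['t'],2))
E
python3 - <<'E'
from h import *
T,S=cam("top"),cam("scene")
t=cv2.imread("pics/top0.png")[...,::-1].copy();sc=cv2.imread("pics/scene0.png")[...,::-1].copy()
for n,a,b in [("pulley",(231,240),(329,219)),("spacer",(152,197),(363,298)),("bearing",(352,245),(252,155)),("gear",(447,197),(167,132)),("nut",(168,256),(386,247)),("rbase",(226,167),(282,270)),("sbase",(361,157),(183,192))]:
    A,B=blob(t,a,15),blob(sc,b,15)
    if A is None or B is None: print(n,A is None,B is None);continue
    X,e=tri(T,A[0],S,B[0]);print(n,A[0].round(1),B[0].round(1),X.round(4),round(e,2),"size(mm)",np.round(np.array(cv2.minAreaRect(A[1])[1])*1.06/cam("top")[0][0,0]*1000))
shift(.5636,-.3492,.2,0)
E
```

```text
pulley [232.  240.8] [329.1 220.6] [ 0.4578  0.1493 -0.0029] 1.19 size(mm) [56. 56.]
spacer [153.2 197.9] [363.8 299.9] [5.553e-01 3.319e-01 4.000e-04] 1.06 size(mm) [32. 35.]
bearing [353. 246.] [253.3 155.9] [ 0.4478 -0.129  -0.0054] 1.34 size(mm) [43. 43.]
gear [447.7 197.8] [168.3 133.3] [ 0.5616 -0.3526 -0.0049] 1.34 size(mm) [48. 45.]
nut [169.5 256.5] [387.1 248.7] [ 0.4209  0.2907 -0.0016] 1.25 size(mm) [50. 54.]
rbase [226.  168.3] [282.6 271.1] [ 0.6276  0.1664 -0.0066] 1.01 size(mm) [80. 82.]
sbase [361.9 158.4] [184.  193.8] [ 0.6548 -0.1535 -0.0081] 0.87 size(mm) [84. 83.]
shift [35.12  1.28  4.94] roll 26.2 yaw now 26.23 pos [ 0.243  -0.493   0.2494] t 0.15
```

```bash
sed -i '/MORPH_OPEN/d' h.py
python3 - <<'E'
from h import *
T,S=cam("top"),cam("scene")
t=cv2.imread("pics/top0.png")[...,::-1].copy();sc=cv2.imread("pics/scene0.png")[...,::-1].copy()
for n,a,b in [("pulley",(231,240),(329,219)),("spacer",(152,197),(363,298)),("bearing",(352,245),(252,155)),("gear",(447,197),(167,132)),("nut",(168,256),(386,247)),("rbase",(226,167),(282,270)),("sbase",(361,157),(183,192))]:
    A,B=blob(t,a,15),blob(sc,b,15)
    X,e=tri(T,A[0],S,B[0]);print(n,X.round(4),round(e,2),"size(mm)",np.round((np.array(cv2.minAreaRect(A[1])[1])+1)*1.06/cam("top")[0][0,0]*1000))
E
```

```text
pulley [0.4604 0.15   0.0042] 0.23 size(mm) [58. 58.]
spacer [0.5572 0.3314 0.0079] 0.4 size(mm) [35. 37.]
bearing [ 0.4507 -0.1266  0.0019] 0.14 size(mm) [45. 45.]
gear [ 0.5639 -0.3484  0.0028] 0.15 size(mm) [50. 52.]
nut [0.4237 0.2905 0.0054] 0.24 size(mm) [52. 56.]
rbase [0.6292 0.1672 0.0008] 0.32 size(mm) [82. 84.]
sbase [ 6.563e-01 -1.506e-01 -6.000e-04] 0.31 size(mm) [86. 85.]
```

The rows are not in the units I measure in: shifts go in shares of 80 cm and turns go in shares of 180 degrees. I convert before sending: 35 cm is 0.4375, 5 cm is 0.0625, 26.2 degrees is 0.1456.

>>> apply_moves:
  commands:
    - [[0.4375,0.0175,0.0625],0.0444]
    - [[0.4375,0.0175,0.0625],0.0889]
    - [[0.4375,0.0175,0.0625],0.1333]
    - [[0.4375,0.0175,0.0625],0.1456]
    - [[0.4375,0.0175,0.0625],0.1456]
    - [[0.4375,0.0175,0.0625],0.1456]
    - [[0.4375,0.0175,0.0625],0.1456]
    - [[0.4375,0.0175,0.0625],0.1456]
    - [[0.4375,0.0175,0.0625],0.1456]
    - [[0.4375,0.0175,0.0625],0.1456]
  claw: 1
  newtons: 60

```text
t: 1.15
position: [0.5624, -0.3518, 0.2001]
tcp_rot: [3.141, 0.0, -0.002]
ft_force: [-0.1, 0.1, 0.1]
opening: 0.0854
gripper_force: 0.0
```

Run:
```python
from h import *
W=cam("wrist");im=grab_frame("wrist");cv2.imwrite("pics/w1.png",im[...,::-1]);np.save("w1.npy",P(W))
e=proj(W,[.5639,-.3484,.007]);b=blob(im,e,80);print("exp",e,"got",b[0],"size px",cv2.minAreaRect(b[1])[1],"xy at z=7mm",onplane(W,b[0],.007))
T=cam("top");t=cv2.imread("pics/top0.png")[...,::-1].copy();print(tri(W,b[0],T,blob(t,(447,197),15)[0]))
```

```text
exp [274.81676737 186.8088427 ] got [270.57812226 187.31371519] size px (49.1934928894043, 48.746280670166016) xy at z=7mm [ 0.56333057 -0.3437083   0.007     ]
(array([ 0.56314932, -0.34501575,  0.01098874]), np.float64(1.820892350858152))
```

View pics/w1.png

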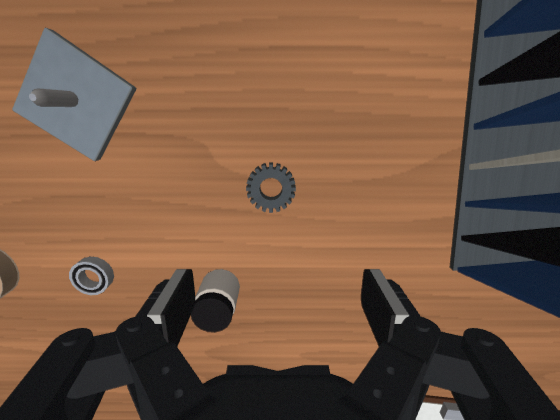

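Wrist view: gear at (271,187), square stand upper left, bearing (91,275) and jar (215,300) left of the jaws. I go lower for a second wrist view.

Scaled: 11 cm is 0.1375, 10 cm is 0.125.

>>> apply_moves:
  commands:
    - [[0.0013,-0.0088,0.0625],0]
    - [[0.0013,-0.0088,0.125],0]
    - [[0.0013,-0.0088,0.1375],0]
    - [[0.0013,-0.0088,0.1375],0]
    - [[0.0013,-0.0088,0.1375],0]
    - [[0.0013,-0.0088,0.1375],0]
    - [[0.0013,-0.0088,0.1375],0]
    - [[0.0013,-0.0088,0.1375],0]
    - [[0.0013,-0.0088,0.1375],0]
    - [[0.0013,-0.0088,0.1375],0]

```text
t: 2.2
position: [0.5644, -0.3442, 0.0906]
tcp_rot: [3.141, 0.001, 0.0]
ft_force: [-0.8, 0.2, -0.5]
opening: 0.0856
gripper_force: 0.0
```

```bash
cat >> h.py <<'E'
def wlook(name,X,rad=80,prev=None,zc=None):
    "wrist picture, blob near world X; triangulates with an earlier one"
    W=cam("wrist");im=grab_frame("wrist");cv2.imwrite(f"pics/{name}.png",im[...,::-1])
    e=proj(W,X);b=blob(im,e,rad)
    if b is None: print("none",e);return
    np.savez(name+".npz",P=P(W),p=b[0]);s=(np.array(cv2.minAreaRect(b[1])[1])+1)
    q=onplane(W,b[0],X[2]);dep=(W[1]@q+W[2])[2]
    print(name,"px",b[0].round(1),"exp",e.round(1),"size mm",(s*dep/W[0][0,0]*1000).round(1),"at z",q.round(4))
    if prev:
        d=np.load(prev+".npz");Y=cv2.triangulatePoints(P(W),d['P'],b[0].reshape(2,1),d['p'].reshape(2,1)).ravel();print("tri",(Y[:3]/Y[3]).round(4))
    return q,b,im
E
python3 - <<'E'
from h import *
np.savez("g1.npz",P=np.load("w1.npy"),p=[270.578,187.314])
q,_,_=wlook("g2",[.5633,-.3437,.007],prev="g1");shift(q[0],q[1],.022,0)
s=observe();print([k for k in s],proj(cam("wrist"),s['position']))
E
```

```text
g2 px [277.5 226.5] exp [277.4 227. ] size mm [55.3 55.6] at z [ 0.5637 -0.3437  0.007 ]
tri [ 0.5628 -0.3437  0.0048]
shift [-0.07 -0.05  6.84] roll 0.0 yaw now 0.04 pos [ 0.5643 -0.3442  0.0904] t 2.25
['t', 'joint_positions', 'joint_vel', 'effort', 'position', 'tcp_rot', 'ft_force', 'torque', 'gripper_force', 'opening'] [278.45577225 290.12904593]
```

Scaled: 6.8 cm is 0.085, 5.5 cm is 0.0688.

>>> apply_moves:
  commands:
    - [[-0.0013,-0.0013,0.0375],0]
    - [[-0.0013,-0.0013,0.0688],0]
    - [[-0.0013,-0.0013,0.085],0]
    - [[-0.0013,-0.0013,0.085],0]
    - [[-0.0013,-0.0013,0.085],0]
    - [[-0.0013,-0.0013,0.085],0]
    - [[-0.0013,-0.0013,0.085],0]
    - [[-0.0013,-0.0013,0.085],0]
    - [[-0.0013,-0.0013,0.085],0]
    - [[-0.0013,-0.0013,0.085],0]

```text
t: 3.25
position: [0.5633, -0.3433, 0.0227]
tcp_rot: [3.141, 0.001, 0.001]
ft_force: [0.1, -0.2, 0.1]
opening: 0.0856
gripper_force: 0.0
```

>>> apply_moves:
  commands:
    - [[0,0,0],0]
    - [[0,0,0],0]
    - [[0,0,0],0]
    - [[0,0,0],0]
    - [[0,0,0],0]
    - [[0,0,0],0]
    - [[0,0,0],0]
    - [[0,0,0],0]
    - [[0,0,0],0]
    - [[0,0,0],0]
  claw: 0
  newtons: 60

```text
t: 4.25
position: [0.5637, -0.3436, 0.0233]
tcp_rot: [3.141, 0.001, 0.002]
ft_force: [-0.5, 0.3, 5.0]
opening: 0.0509
gripper_force: 62.1
```

Scaled: -29 cm is -0.3625, -17.7 cm is -0.2213.

>>> apply_moves:
  commands:
    - [[0,0,-0.0375],0]
    - [[0,0,-0.0875],0]
    - [[0,0,-0.1375],0]
    - [[0.0125,-0.0375,-0.175],0]
    - [[0.025,-0.0875,-0.2125],0]
    - [[0.0375,-0.1438,-0.2213],0]
    - [[0.05,-0.2,-0.2213],0]
    - [[0.05,-0.2563,-0.2213],0]
    - [[0.05,-0.3125,-0.2213],0]
    - [[0.05,-0.3625,-0.2213],0]

```text
t: 5.25
position: [0.6023, -0.0509, 0.1977]
tcp_rot: [-3.141, -0.002, 0.004]
ft_force: [1.0, 0.3, -0.1]
opening: 0.0508
gripper_force: 62.7
```

>>> apply_moves:
  commands:
    - [[0,-0.0625,0],0]
    - [[0,-0.125,0],0]
    - [[0,-0.1813,0],0]
    - [[0,-0.2313,0],0]
    - [[0,-0.2625,0],0]
    - [[0,-0.275,0],0]
    - [[0,-0.275,0],0]
    - [[0,-0.275,0],0]
    - [[0,-0.275,0],0]
    - [[0,-0.275,0],0]

```text
t: 6.25
position: [0.6032, 0.1652, 0.1993]
tcp_rot: [3.141, -0.003, 0.0]
ft_force: [0.1, -0.7, -2.2]
opening: 0.0511
gripper_force: 62.7
```

Run:
```python
from h import *
q,_,_=wlook("r1",[.629,.167,.006],prev=None);print(observe()['position'])
```

```text
r1 px [274.5 164. ] exp [276.2 165.2] size mm [90.3 90.3] at z [0.6303 0.1688 0.006 ]
[0.6031668  0.16543939 0.19937844]
```

View pics/r1.png

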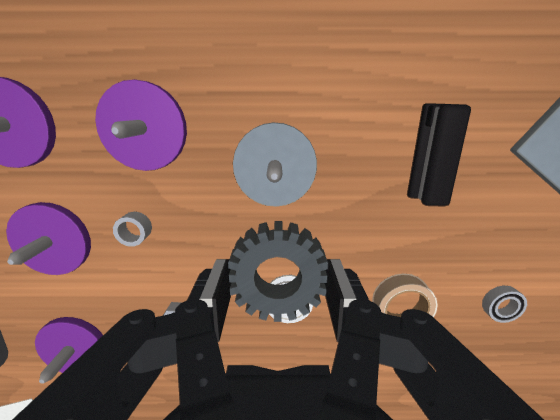

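Wrist view: grey round stand centred at (274.5,164) with its post tip at about (274,174). The gear is held level between the pads at (278,271).

Run:
```python
from h import *
W=cam("wrist");s=observe();print("post tip",onplane(W,(274.5,174),.06))
print("gear mid exp",proj(W,s['position']+[0,0,-.0163]), "top",proj(W,s['position']+[0,0,-.0093]))
im=cv2.imread("pics/r1.png",0)[205:340,215:340]
print(cv2.HoughCircles(cv2.medianBlur(im,3),cv2.HOUGH_GRADIENT,1,40,param1=80,param2=15,minRadius=18,maxRadius=32)+np.array([215,205,0]))
shift(.6303,.1688,.11,0)
```

```text
post tip [0.6309197  0.16851805 0.06      ]
gear mid exp [278.31120706 272.59267058] top [278.34602632 279.71387185]
[[[274.5        277.5         20.20000076]]]
shift [ 2.71 -0.34  8.94] roll -0.1 yaw now -0.08 pos [0.6032 0.1654 0.1994] t 6.3
```

Scaled: 16.2 cm is 0.2025, 15.5 cm is 0.1938.

>>> apply_moves:
  commands:
    - [[0.0175,-0.0025,0.05],0]
    - [[0.0344,-0.0038,0.1],0]
    - [[0.0344,-0.0038,0.1113],0]
    - [[0.0344,-0.0038,0.1113],0]
    - [[0.0344,-0.0038,0.125],0]
    - [[0.0344,-0.0038,0.15],0]
    - [[0.0344,-0.0038,0.175],0]
    - [[0.0344,-0.0038,0.1938],0]
    - [[0.0344,-0.0038,0.2025],0]
    - [[0.0344,-0.0038,0.2025],0]

```text
t: 7.3
position: [0.6301, 0.1697, 0.0369]
tcp_rot: [3.141, 0.001, -0.001]
ft_force: [0.2, -0.1, -0.8]
opening: 0.0508
gripper_force: 62.8
```

Run:
```python
from h import *
shift(.6308,.1686,.0355,0);print(observe()['ft_force'])
```

```text
shift [0.07 0.11 0.14] roll 0.0 yaw now 0.03 pos [0.6301 0.1697 0.0369] t 7.3
[ 0.22350024 -0.09315222 -0.79798664]
```

Scaled: -14 cm is -0.175, -11 cm is -0.1375.

>>> apply_moves:
  commands:
    - [[0.0013,0.0013,0.0013],0]
    - [[0.0013,0.0013,0.0013],0]
    - [[0.0013,0.0013,0.0013],0]
    - [[0.0013,0.0013,0.0013],0]
    - [[0.0013,0.0013,0.0013],0]
    - [[0.0013,0.0013,0.0013],0]
    - [[0.0013,0.0013,-0.025],0]
    - [[0,0.0013,-0.075],0]
    - [[-0.025,0.0013,-0.1375],0]
    - [[-0.0625,0.0013,-0.175],0]
  claw: 1

```text
t: 8.3
position: [0.5818, 0.1687, 0.1803]
tcp_rot: [-3.141, 0.0, -0.007]
ft_force: [1.9, 1.1, 0.2]
opening: 0.0856
gripper_force: 0.0
```

Scaled: -12 cm is -0.15, -11 cm is -0.1375.

>>> apply_moves:
  commands:
    - [[-0.05,0.0063,-0.0125],0]
    - [[-0.1,0.0125,-0.025],0]
    - [[-0.1375,0.0188,-0.025],0]
    - [[-0.15,0.025,-0.025],0]
    - [[-0.15,0.025,-0.025],0]
    - [[-0.15,0.025,-0.025],0]
    - [[-0.15,0.025,-0.025],0]
    - [[-0.15,0.025,-0.025],0]
    - [[-0.15,0.025,-0.025],0]
    - [[-0.15,0.025,-0.025],0]

```text
t: 9.3
position: [0.4608, 0.1487, 0.1969]
tcp_rot: [3.141, 0.001, -0.001]
ft_force: [-0.7, -0.0, 1.2]
opening: 0.0853
gripper_force: 0.0
```

Run:
```python
from h import *
q,_,_=wlook("p1",[.4604,.150,.009]);shift(q[0],q[1],.09,0)
```

```text
p1 px [274.8 189.3] exp [276.8 189.9] size mm [62.2 61.1] at z [0.461  0.1521 0.009 ]
shift [ 0.04 -0.34 10.7 ] roll 0.0 yaw now 0.03 pos [0.4607 0.1487 0.197 ] t 9.35
```

View pics/p1.png

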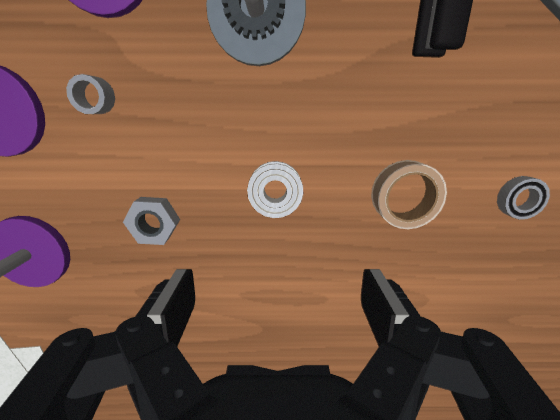

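Wrist view: gear on the round stand's post (top), pulley at (275,189), nut (151,221), spacer (90,94), bearing (523,197), tape (409,195).

Scaled: 10.7 cm is 0.1338, 8 cm is 0.1.

>>> apply_moves:
  commands:
    - [[0,-0.0038,0.05],0]
    - [[0,-0.0038,0.1],0]
    - [[0,-0.0038,0.1338],0]
    - [[0,-0.0038,0.1338],0]
    - [[0,-0.0038,0.1338],0]
    - [[0,-0.0038,0.1338],0]
    - [[0,-0.0038,0.1338],0]
    - [[0,-0.0038,0.1338],0]
    - [[0,-0.0038,0.1338],0]
    - [[0,-0.0038,0.1338],0]

```text
t: 10.35
position: [0.4607, 0.1517, 0.0908]
tcp_rot: [-3.142, -0.001, -0.001]
ft_force: [0.5, -0.4, -0.9]
opening: 0.085
gripper_force: 0.0
```

Run:
```python
from h import *
q,_,_=wlook("p2",[.461,.1521,.009],prev="p1");shift(q[0],q[1],.0235,0)
```

```text
p2 px [277.7 226.1] exp [277.7 226.3] size mm [61.5 61.5] at z [0.4611 0.1521 0.009 ]
tri [0.4608 0.1521 0.0082]
shift [ 0.05 -0.04  6.71] roll 0.0 yaw now 0.03 pos [0.4606 0.1517 0.0906] t 10.4
```

Scaled: 6.7 cm is 0.0838, 5.5 cm is 0.0688.

>>> apply_moves:
  commands:
    - [[0,0,0.0375],0]
    - [[0,0,0.0688],0]
    - [[0,0,0.0838],0]
    - [[0,0,0.0838],0]
    - [[0,0,0.0838],0]
    - [[0,0,0.0838],0]
    - [[0,0,0.0838],0]
    - [[0,0,0.0838],0]
    - [[0,0,0.0838],0]
    - [[0,0,0.0838],0]

```text
t: 11.4
position: [0.4606, 0.1517, 0.0235]
tcp_rot: [-3.142, -0.001, -0.001]
ft_force: [0.3, 0.1, -0.1]
opening: 0.0852
gripper_force: 0.0
```

>>> apply_moves:
  commands:
    - [[0,0,0],0]
    - [[0,0,0],0]
    - [[0,0,0],0]
    - [[0,0,0],0]
    - [[0,0,0],0]
    - [[0,0,0],0]
    - [[0,0,0],0]
    - [[0,0,0],0]
    - [[0,0,0],0]
    - [[0,0,0],0]
  claw: 0

```text
t: 12.4
position: [0.461, 0.1518, 0.0244]
tcp_rot: [-3.142, -0.001, -0.002]
ft_force: [-2.2, -0.1, 5.0]
opening: 0.057
gripper_force: 62.6
```

>>> apply_moves:
  commands:
    - [[0,0,-0.0375],0]
    - [[0,0,-0.0875],0]
    - [[0,0,-0.1375],0]
    - [[0.025,0.025,-0.175],0]
    - [[0.05,0.0625,-0.2125],0]
    - [[0.075,0.1125,-0.22],0]
    - [[0.1,0.1625,-0.22],0]
    - [[0.125,0.2125,-0.22],0]
    - [[0.15,0.2625,-0.22],0]
    - [[0.175,0.3125,-0.22],0]

```text
t: 13.4
position: [0.6009, -0.0999, 0.1985]
tcp_rot: [-3.141, -0.001, 0.002]
ft_force: [0.4, 0.7, -0.0]
opening: 0.0571
gripper_force: 64.6
```

Scaled: 5 cm is 0.0625, 3.5 cm is 0.0438.

>>> apply_moves:
  commands:
    - [[0.025,0.0438,0],0]
    - [[0.0325,0.0625,0],0]
    - [[0.0325,0.0625,0],0]
    - [[0.0325,0.0625,0],0]
    - [[0.0325,0.0625,0],0]
    - [[0.0325,0.0625,0],0]
    - [[0.0325,0.0625,0],0]
    - [[0.0325,0.0625,0],0]
    - [[0.0325,0.0625,0],0]
    - [[0.0325,0.0625,0],0]

```text
t: 14.4
position: [0.6266, -0.148, 0.1994]
tcp_rot: [3.141, 0.001, 0.0]
ft_force: [0.1, 0.1, -1.1]
opening: 0.0574
gripper_force: 64.6
```

Run:
```python
from h import *
q,_,_=wlook("s1",[.6563,-.149,.006],prev=None);shift(q[0],q[1],.11,0)
s=observe();print("held mid exp",proj(cam("wrist"),s['position']+[0,0,-.0154]))
```

```text
none [278.8196757  161.58419659]Traceback (most recent call last):
  File "<stdin>", line 2, in <module>
TypeError: cannot unpack non-iterable NoneType object
```

View pics/s1.png

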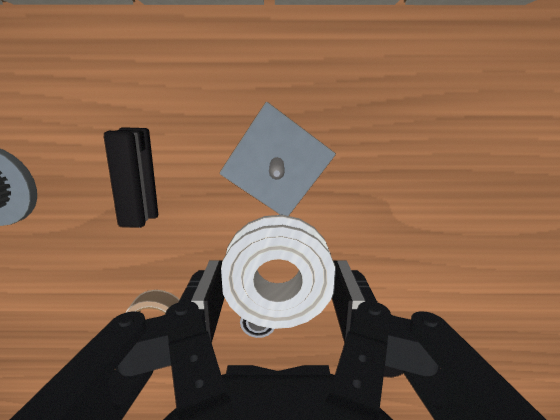

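Wrist view: square base corners at about (266,102), (336,154), (287,217) and (220,173), post tip at about (277,175). The pulley is held level at (278,272) and just touches the base's near corner in the picture.

Run:
```python
from h import *
W=cam("wrist");print("tip",onplane(W,(277,174.5),.06),"base",onplane(W,(277.5,161.5),.012))
for c in [(266,102),(336,154),(220,173)]: print(onplane(W,c,.012))
s=observe();print("held top exp",proj(W,s['position']+[0,0,-.0064]),"bot",proj(W,s['position']+[0,0,-.0244]))
shift(.6563,-.149,.11,0)
im=cv2.cvtColor(cv2.imread("pics/s1.png"),cv2.COLOR_BGR2GRAY);print(im[165:180,277])
```

```text
tip [ 0.65386336 -0.14722379  0.06      ] base [ 0.65742168 -0.14766847  0.012     ]
[ 0.71635453 -0.13633365  0.012     ]
[ 0.6652359 -0.2088819  0.012    ]
[ 0.64516127 -0.08621177  0.012     ]
held top exp [278.37906505 282.76106242] bot [278.29645206 264.9748296 ]
shift [2.97 0.09 8.94] roll 0.0 yaw now 0.04 pos [ 0.6266 -0.1481  0.1994] t 14.45
[106 113 119 127 130 145 159 160 161 165 162 142  97  88 107]
```

Scaled: 16.2 cm is 0.2025, 15.5 cm is 0.1938.

>>> apply_moves:
  commands:
    - [[0.0175,0,0.05],0]
    - [[0.035,-0.0013,0.1],0]
    - [[0.035,-0.0013,0.1113],0]
    - [[0.035,-0.0013,0.1113],0]
    - [[0.035,-0.0013,0.125],0]
    - [[0.035,-0.0013,0.15],0]
    - [[0.035,-0.0013,0.175],0]
    - [[0.035,-0.0013,0.1938],0]
    - [[0.035,-0.0013,0.2025],0]
    - [[0.035,-0.0013,0.2025],0]

```text
t: 15.45
position: [0.6549, -0.1474, 0.0378]
tcp_rot: [3.141, 0.001, 0.001]
ft_force: [-0.2, 0.1, -1.3]
opening: 0.057
gripper_force: 64.7
```

Run:
```python
from h import *
shift(.6552,-.1475,.037,0);print(observe()['ft_force'])
```

```text
shift [0.03 0.01 0.08] roll 0.0 yaw now 0.03 pos [ 0.6549 -0.1474  0.0378] t 15.45
[-0.22757616  0.05630383 -1.33592723]
```

Scaled: -14 cm is -0.175, -11 cm is -0.1375.

>>> apply_moves:
  commands:
    - [[0,0,0.0013],0]
    - [[0,0,0.0013],0]
    - [[0,0,0.0013],0]
    - [[0,0,0.0013],0]
    - [[0,0,0.0013],0]
    - [[0,0,0.0013],0]
    - [[0,0,-0.0375],0]
    - [[0,0,-0.0875],0]
    - [[-0.025,-0.025,-0.1375],0]
    - [[-0.05,-0.05,-0.175],0]
  claw: 1

```text
t: 16.45
position: [0.615, -0.1075, 0.1802]
tcp_rot: [3.141, -0.001, 0.005]
ft_force: [0.6, 0.0, 0.2]
opening: 0.0853
gripper_force: 0.0
```

Scaled: -44 cm is -0.55, -42 cm is -0.525.

>>> apply_moves:
  commands:
    - [[-0.025,-0.05,-0.0125],0]
    - [[-0.05,-0.1063,-0.025],0]
    - [[-0.075,-0.1625,-0.025],0]
    - [[-0.075,-0.225,-0.025],0]
    - [[-0.075,-0.2875,-0.025],0]
    - [[-0.075,-0.35,-0.025],0]
    - [[-0.075,-0.4125,-0.025],0]
    - [[-0.075,-0.475,-0.025],0]
    - [[-0.075,-0.525,-0.025],0]
    - [[-0.075,-0.55,-0.025],0]

```text
t: 17.45
position: [0.5534, 0.3363, 0.1969]
tcp_rot: [-3.141, -0.006, 0.001]
ft_force: [0.5, -0.6, -1.0]
opening: 0.0853
gripper_force: 0.0
```

Run:
```python
from h import *
q,_,_=wlook("sp1",[.557,.3315,.010]);shift(q[0],q[1],.09,0)
```

```text
sp1 px [281.9 186.8] exp [282.5 186.6] size mm [39.  35.8] at z [0.5568 0.3321 0.01  ]
shift [ 0.36  0.61 10.67] roll 0.3 yaw now 0.32 pos [0.5533 0.3379 0.1967] t 17.5
```

Scaled: 10.7 cm is 0.1338, 8 cm is 0.1.

>>> apply_moves:
  commands:
    - [[0.0025,0,0.05],0]
    - [[0.0025,0,0.1],0]
    - [[0.0025,0,0.1338],0]
    - [[0.0025,0,0.1338],0]
    - [[0.0025,0,0.1338],0]
    - [[0.0025,0,0.1338],0]
    - [[0.0025,0,0.1338],0]
    - [[0.0025,0,0.1338],0]
    - [[0.0025,0,0.1338],0]
    - [[0.0025,0,0.1338],0]
  claw: 0.65

```text
t: 18.5
position: [0.5566, 0.3328, 0.0908]
tcp_rot: [-3.141, -0.001, -0.001]
ft_force: [-0.2, -0.1, 0.2]
opening: 0.0556
gripper_force: 0.0
```

Run:
```python
from h import *
q,_,_=wlook("sp2",[.5568,.3321,.010],prev="sp1");shift(q[0],q[1],.026,0)
```

```text
sp2 px [279.1 226.8] exp [279.2 226.8] size mm [40.4 36.6] at z [0.5568 0.3322 0.01  ]
tri [0.5568 0.3321 0.0101]
shift [0.03 0.07 6.46] roll 0.0 yaw now 0.03 pos [0.5564 0.3328 0.0906] t 18.55
```

View pics/sp2.png

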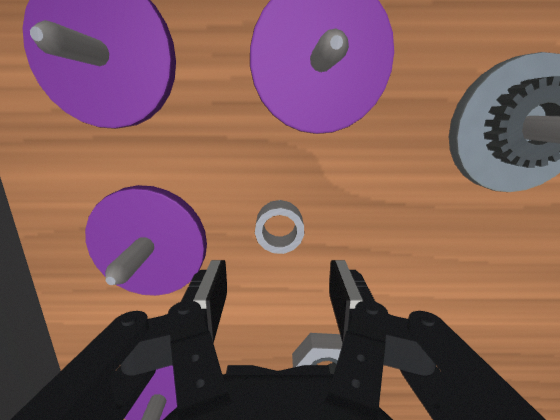

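Wrist view: spacer at (279,227), centred between the jaws. The nearest purple base edge is at (206,240), about 50 mm to the side, and the fingers at this opening clear it.

Scaled: 6.5 cm is 0.0813, 5.5 cm is 0.0688.

>>> apply_moves:
  commands:
    - [[0,0,0.0375],0]
    - [[0,0,0.0688],0]
    - [[0,0,0.0813],0]
    - [[0,0,0.0813],0]
    - [[0,0,0.0813],0]
    - [[0,0,0.0813],0]
    - [[0,0,0.0813],0]
    - [[0,0,0.0813],0]
    - [[0,0,0.0813],0]
    - [[0,0,0.0813],0]

```text
t: 19.55
position: [0.5565, 0.3328, 0.0256]
tcp_rot: [-3.141, -0.001, -0.001]
ft_force: [0.3, 0.2, -0.1]
opening: 0.0557
gripper_force: 0.0
```

>>> apply_moves:
  commands:
    - [[0,0,0],0]
    - [[0,0,0],0]
    - [[0,0,0],0]
    - [[0,0,0],0]
    - [[0,0,0],0]
    - [[0,0,0],0]
    - [[0,0,0],0]
    - [[0,0,0],0]
    - [[0,0,0],0]
    - [[0,0,0],0]
  claw: 0

```text
t: 20.55
position: [0.5567, 0.3329, 0.0258]
tcp_rot: [-3.141, -0.001, -0.001]
ft_force: [-0.5, 0.2, 4.3]
opening: 0.0339
gripper_force: 59.9
```

Scaled: 27 cm is 0.3375, -17.4 cm is -0.2175.

>>> apply_moves:
  commands:
    - [[0,0,-0.0375],0]
    - [[0,0,-0.0875],0]
    - [[0,0,-0.1375],0]
    - [[0.0125,0.025,-0.1875],0]
    - [[0.025,0.0625,-0.2175],0]
    - [[0.0375,0.1125,-0.2175],0]
    - [[0.05,0.1688,-0.2175],0]
    - [[0.0625,0.225,-0.2175],0]
    - [[0.075,0.2813,-0.2175],0]
    - [[0.0875,0.3375,-0.2175],0]

```text
t: 21.55
position: [0.626, 0.061, 0.1974]
tcp_rot: [3.141, 0.001, -0.005]
ft_force: [0.8, -0.7, -0.5]
opening: 0.0338
gripper_force: 59.9
```

Scaled: 21 cm is 0.2625, 20 cm is 0.25.

>>> apply_moves:
  commands:
    - [[0,0.0625,0],0]
    - [[0,0.125,0],0]
    - [[0,0.1813,0],0]
    - [[0,0.225,0],0]
    - [[0,0.25,0],0]
    - [[0,0.2625,0],0]
    - [[0,0.2625,0],0]
    - [[0,0.2625,0],0]
    - [[0,0.2625,0],0]
    - [[0,0.2625,0],0]

```text
t: 22.55
position: [0.6268, -0.1458, 0.1994]
tcp_rot: [-3.141, -0.004, -0.0]
ft_force: [0.5, 0.4, -0.1]
opening: 0.0339
gripper_force: 59.9
```

Run:
```python
from h import *
W=cam("wrist");im=grab_frame("wrist");cv2.imwrite("pics/s2.png",im[...,::-1])
shift(.6552,-.1475,.11,0);s=observe()
print("base",proj(W,[.6552,-.1475,.012]),"tip",proj(W,[.6552,-.1475,.06]),"pulley top",proj(W,[.6552,-.1475,.03]),"held mid",proj(W,s['position']+[0,0,-.0158]))
cv2.imwrite("pics/s2c.png",cv2.resize(im[80:340,200:360,::-1],None,fx=2.3,fy=2.3,interpolation=3))
```

```text
shift [2.84 0.16 8.94] roll 0.1 yaw now 0.13 pos [ 0.6268 -0.146   0.1994] t 22.6
base [279.67757684 163.76972181] tip [280.02256093 173.23811507] pulley top [279.79450011 166.97878433] held mid [278.69448609 273.10561903]
```

View pics/s2c.png

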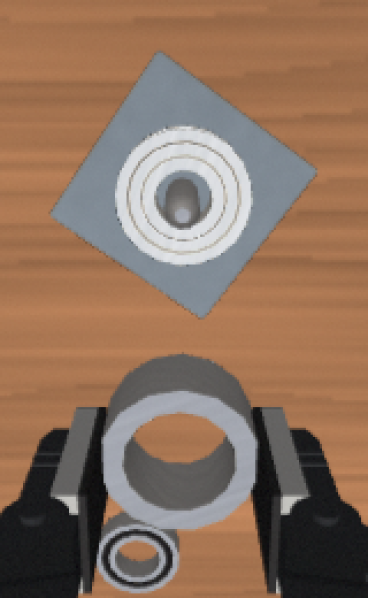

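The crop shows the pulley flat on the square base, its post tip at full-frame (279.1,173.9), within 1 px of the prediction (280,173). The spacer is held level at (278,271.5).

Scaled: 14.2 cm is 0.1775, 13.5 cm is 0.1688.

>>> apply_moves:
  commands:
    - [[0.0175,0.0013,0.05],0]
    - [[0.035,0.0013,0.0875],0]
    - [[0.035,0.0013,0.1063],0]
    - [[0.035,0.0013,0.1063],0]
    - [[0.035,0.0013,0.125],0]
    - [[0.035,0.0013,0.15],0]
    - [[0.035,0.0013,0.1688],0]
    - [[0.035,0.0013,0.1775],0]
    - [[0.035,0.0013,0.1775],0]
    - [[0.035,0.0013,0.1775],0]

```text
t: 23.6
position: [0.6551, -0.1484, 0.0584]
tcp_rot: [3.141, 0.001, 0.003]
ft_force: [-0.5, 0.0, -0.1]
opening: 0.0341
gripper_force: 60.1
```

Run:
```python
from h import *
shift(.6552,-.1475,.0562,0);print(observe()['ft_force'])
```

```text
shift [ 0.01 -0.09  0.22] roll 0.0 yaw now 0.03 pos [ 0.6551 -0.1484  0.0584] t 23.6
[-0.49818131  0.03541574 -0.07222369]
```

Scaled: 0.2 cm is 0.0025, -0.1 cm is -0.0013.

>>> apply_moves:
  commands:
    - [[0,-0.0013,0.0013],0]
    - [[0,-0.0013,0.0025],0]
    - [[0,-0.0013,0.0025],0]
    - [[0,-0.0013,0.0025],0]
    - [[0,-0.0013,0.0025],0]
    - [[0,-0.0013,0.0025],0]
    - [[0,-0.0013,0.0025],0]
    - [[0,-0.0013,0.0025],0]
    - [[0,-0.0013,0.0025],0]
    - [[0,-0.0013,0.0025],0]

```text
t: 24.6
position: [0.655, -0.1472, 0.0559]
tcp_rot: [3.141, 0.001, 0.002]
ft_force: [0.3, 0.4, 3.6]
opening: 0.0339
gripper_force: 60.4
```

Scaled: -14 cm is -0.175, -11 cm is -0.1375.

>>> apply_moves:
  commands:
    - [[0,0,0],0]
    - [[0,0,0],0]
    - [[0,0,0],0]
    - [[0,0,0],0]
    - [[0,0,0],0]
    - [[0,0,0],0]
    - [[0,0,-0.0375],0]
    - [[0,0,-0.0875],0]
    - [[-0.025,0,-0.1375],0]
    - [[-0.075,0,-0.175],0]
  claw: 1

```text
t: 25.6
position: [0.5962, -0.1475, 0.198]
tcp_rot: [3.14, 0.002, 0.007]
ft_force: [-0.6, 0.4, 0.6]
opening: 0.0853
gripper_force: 0.0
```

Scaled: -14.2 cm is -0.1775, -14 cm is -0.175.

>>> apply_moves:
  commands:
    - [[-0.0625,-0.0063,0],0]
    - [[-0.125,-0.0188,0],0]
    - [[-0.175,-0.025,0],0]
    - [[-0.1775,-0.0275,0],0]
    - [[-0.1775,-0.0275,0],0]
    - [[-0.1775,-0.0275,0],0]
    - [[-0.1775,-0.0275,0],0]
    - [[-0.1775,-0.0275,0],0]
    - [[-0.1775,-0.0275,0],0]
    - [[-0.1775,-0.0275,0],0]

```text
t: 26.6
position: [0.453, -0.1254, 0.1951]
tcp_rot: [-3.141, -0.001, 0.001]
ft_force: [-0.2, 0.1, -0.7]
opening: 0.0854
gripper_force: 0.0
```

Run:
```python
from h import *
q,_,_=wlook("b1",[.4508,-.125,.007]);shift(q[0],q[1],.09,0)
```

```text
b1 px [275.1 191. ] exp [277.6 191.5] size mm [48.1 47. ] at z [ 0.4513 -0.1222  0.007 ]
shift [-0.16 -0.31 10.51] roll 0.0 yaw now 0.03 pos [ 0.4529 -0.1254  0.1951] t 26.65
```

Scaled: 10.5 cm is 0.1313, 8 cm is 0.1.

>>> apply_moves:
  commands:
    - [[-0.0025,-0.0038,0.05],0]
    - [[-0.0025,-0.0038,0.1],0]
    - [[-0.0025,-0.0038,0.1313],0]
    - [[-0.0025,-0.0038,0.1313],0]
    - [[-0.0025,-0.0038,0.1313],0]
    - [[-0.0025,-0.0038,0.1313],0]
    - [[-0.0025,-0.0038,0.1313],0]
    - [[-0.0025,-0.0038,0.1313],0]
    - [[-0.0025,-0.0038,0.1313],0]
    - [[-0.0025,-0.0038,0.1313],0]

```text
t: 27.65
position: [0.4508, -0.1224, 0.0908]
tcp_rot: [3.141, 0.001, 0.001]
ft_force: [0.6, 0.1, -1.3]
opening: 0.0851
gripper_force: 0.0
```

Run:
```python
from h import *
q,_,_=wlook("b2",[.4513,-.1222,.007],prev="b1");shift(q[0],q[1],.024,0)
```

```text
b2 px [277.9 224.8] exp [277.8 225.1] size mm [48.4 47.6] at z [ 0.4515 -0.1223  0.007 ]
tri [ 0.451  -0.1222  0.0058]
shift [ 0.07 -0.01  6.66] roll 0.0 yaw now 0.03 pos [ 0.4507 -0.1224  0.0906] t 27.7
```

Scaled: 6.6 cm is 0.0825, 5.5 cm is 0.0688.

>>> apply_moves:
  commands:
    - [[0.0013,0,0.0375],0]
    - [[0.0013,0,0.0688],0]
    - [[0.0013,0,0.0825],0]
    - [[0.0013,0,0.0825],0]
    - [[0.0013,0,0.0825],0]
    - [[0.0013,0,0.0825],0]
    - [[0.0013,0,0.0825],0]
    - [[0.0013,0,0.0825],0]
    - [[0.0013,0,0.0825],0]
    - [[0.0013,0,0.0825],0]

```text
t: 28.7
position: [0.4517, -0.1224, 0.0246]
tcp_rot: [3.141, 0.001, 0.001]
ft_force: [-0.4, 0.4, -0.2]
opening: 0.0855
gripper_force: 0.0
```

>>> apply_moves:
  commands:
    - [[0,0,0],0]
    - [[0,0,0],0]
    - [[0,0,0],0]
    - [[0,0,0],0]
    - [[0,0,0],0]
    - [[0,0,0],0]
    - [[0,0,0],0]
    - [[0,0,0],0]
    - [[0,0,0],0]
    - [[0,0,0],0]
  claw: 0

```text
t: 29.7
position: [0.452, -0.1225, 0.0248]
tcp_rot: [3.141, 0.001, 0.002]
ft_force: [-0.1, 0.3, 5.2]
opening: 0.0432
gripper_force: 61.6
```

Scaled: -17.5 cm is -0.2188, 16 cm is 0.2.

>>> apply_moves:
  commands:
    - [[0,0,-0.0375],0]
    - [[0,0,-0.0875],0]
    - [[0,0,-0.1375],0]
    - [[0.0375,0,-0.1875],0]
    - [[0.0875,0.0125,-0.2188],0]
    - [[0.15,0.025,-0.2188],0]
    - [[0.2,0.0313,-0.2188],0]
    - [[0.2188,0.0313,-0.2188],0]
    - [[0.2188,0.0313,-0.2188],0]
    - [[0.2188,0.0313,-0.2188],0]

```text
t: 30.7
position: [0.6257, -0.147, 0.1974]
tcp_rot: [-3.141, -0.001, 0.006]
ft_force: [-0.1, -0.0, -1.5]
opening: 0.0435
gripper_force: 61.5
```

Run:
```python
from h import *
W=cam("wrist");im=grab_frame("wrist");cv2.imwrite("pics/s3.png",im[...,::-1])
shift(.6552,-.1475,.0772,0);s=observe()
print("tip",proj(W,[.6552,-.1475,.06]),"spacer top",proj(W,[.6552,-.1475,.05]),"held mid",proj(W,s['position']+[0,0,-.0172]))
cv2.imwrite("pics/s3c.png",cv2.resize(im[80:340,200:360,::-1],None,fx=2.3,fy=2.3,interpolation=3))
```

```text
shift [ 3.01  0.06 12.08] roll 0.0 yaw now 0.03 pos [ 0.6255 -0.147   0.1981] t 30.75
tip [278.79386295 171.89550443] spacer top [278.76293308 169.64859439] held mid [278.44284959 272.65719993]
```

View pics/s3c.png

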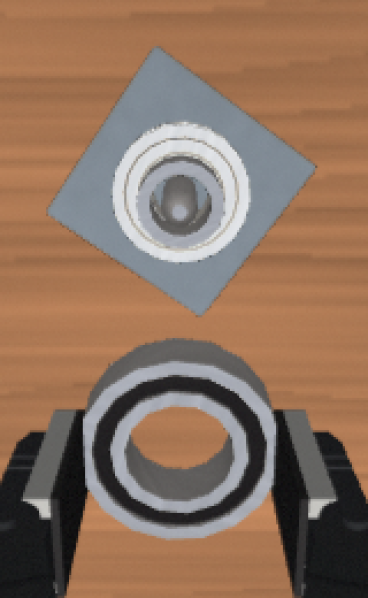

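The crop shows the spacer seated on the pulley with its ring at full-frame (278.3,167.8), post tip at (278.3,172.6). The bearing is held level.

Scaled: 12 cm is 0.15, 1.5 cm is 0.0188.

>>> apply_moves:
  commands:
    - [[0.0188,0,0.0375],0]
    - [[0.0375,0,0.075],0]
    - [[0.0375,0,0.1],0]
    - [[0.0375,0,0.1],0]
    - [[0.0375,0,0.1188],0]
    - [[0.0375,0,0.1375],0]
    - [[0.0375,0,0.15],0]
    - [[0.0375,0,0.15],0]
    - [[0.0375,0,0.15],0]
    - [[0.0375,0,0.15],0]

```text
t: 31.75
position: [0.6572, -0.1474, 0.0803]
tcp_rot: [3.141, 0.001, 0.003]
ft_force: [0.1, -0.1, -1.4]
opening: 0.0433
gripper_force: 61.5
```

Run:
```python
from h import *
shift(.6553,-.1475,.0752,0);print(observe()['ft_force'])
```

```text
shift [-0.19  0.01  0.51] roll 0.0 yaw now 0.03 pos [ 0.6572 -0.1474  0.0803] t 31.75
[ 0.08606183 -0.14840456 -1.38975748]
```

Scaled: 0.5 cm is 0.0063, 0.3 cm is 0.0038.

>>> apply_moves:
  commands:
    - [[-0.0025,0,0.0013],0]
    - [[-0.0025,0,0.0038],0]
    - [[-0.0025,0,0.0063],0]
    - [[-0.0025,0,0.0063],0]
    - [[-0.0025,0,0.0063],0]
    - [[-0.0025,0,0.0063],0]
    - [[-0.0025,0,0.0063],0]
    - [[-0.0025,0,0.0063],0]
    - [[-0.0025,0,0.0063],0]
    - [[-0.0025,0,0.0063],0]

```text
t: 32.75
position: [0.6548, -0.1473, 0.0749]
tcp_rot: [3.141, 0.001, 0.001]
ft_force: [-1.9, 0.4, 5.6]
opening: 0.0437
gripper_force: 62.0
```

Scaled: -12.5 cm is -0.1563, -11 cm is -0.1375.

>>> apply_moves:
  commands:
    - [[0,0,0],0]
    - [[0,0,0],0]
    - [[0,0,0],0]
    - [[0,0,0],0]
    - [[0,0,0],0]
    - [[0,0,0],0]
    - [[0,0,-0.0375],0]
    - [[0,0,-0.0875],0]
    - [[0,0,-0.1375],0]
    - [[-0.0375,0,-0.1563],0]
  claw: 1

```text
t: 33.75
position: [0.6281, -0.1478, 0.2046]
tcp_rot: [3.139, 0.003, 0.016]
ft_force: [0.1, 0.1, 1.0]
opening: 0.0855
gripper_force: 0.0
```

Run:
```python
from h import *
im=grab_frame("wrist");cv2.imwrite("pics/s4.png",im[...,::-1])
cv2.imwrite("pics/s4c.png",cv2.resize(im[80:260,180:380,::-1],None,fx=2.3,fy=2.3,interpolation=3))
shift(.44,.29,.2,0)
```

```text
shift [-18.31 -43.8    0.39] roll 0.0 yaw now 0.02 pos [ 0.6233 -0.1479  0.2066] t 33.8
```

View pics/s4c.png

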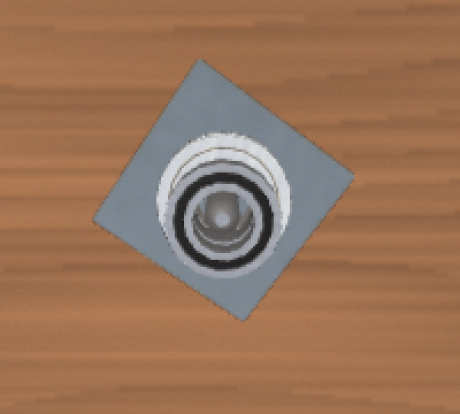

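The crop shows the bearing flat on top, its ring at about (222,217), with the post tip inside its hole. Now the nut.

Scaled: -43 cm is -0.5375, -40 cm is -0.5.

>>> apply_moves:
  commands:
    - [[-0.025,-0.055,0.005],0]
    - [[-0.05,-0.11,0.005],0]
    - [[-0.075,-0.1625,0.005],0]
    - [[-0.1,-0.2188,0.005],0]
    - [[-0.125,-0.275,0.005],0]
    - [[-0.15,-0.3313,0.005],0]
    - [[-0.175,-0.3875,0.005],0]
    - [[-0.2,-0.4438,0.005],0]
    - [[-0.225,-0.5,0.005],0]
    - [[-0.2375,-0.5375,0.005],0]

```text
t: 34.8
position: [0.4324, 0.2852, 0.1954]
tcp_rot: [-3.141, -0.005, 0.0]
ft_force: [0.6, -0.4, -0.3]
opening: 0.0853
gripper_force: 0.0
```

Scaled: -1 cm is -0.0125, -0.5 cm is -0.0063.

>>> apply_moves:
  commands:
    - [[-0.0063,-0.0125,0],0]
    - [[-0.0063,-0.0125,0],0]
    - [[-0.0063,-0.0125,0],0]
    - [[-0.0063,-0.0125,0],0]
    - [[-0.0063,-0.0125,0],0]
    - [[-0.0063,-0.0125,0],0]
    - [[-0.0063,-0.0125,0],0]
    - [[-0.0063,-0.0125,0],0]
    - [[-0.0063,-0.0125,0],0]
    - [[-0.0063,-0.0125,0],0]

```text
t: 35.8
position: [0.4294, 0.2927, 0.1953]
tcp_rot: [3.141, 0.001, 0.0]
ft_force: [-0.5, -0.9, -0.8]
opening: 0.0857
gripper_force: 0.0
```

```bash
cat >> h.py <<'E'
def flats(W,b,z):
    "directions (deg, mod 60) of the flat normals, from hull pixels put on plane z"
    pts=np.array([onplane(W,p[0],z)[:2] for p in b[1]])
    hull=cv2.approxPolyDP((pts*1e5).astype(np.int32).reshape(-1,1,2),350,True)[:,0]/1e5
    d=np.roll(hull,-1,0)-hull;L=np.linalg.norm(d,axis=1);a=np.degrees(np.arctan2(d[:,1],d[:,0]))
    print("edges mm",(L*1000).round(1),"normal mod60",((a+90)%60).round(1))
E
python3 - <<'E'
from h import *
W=cam("wrist");q,b,im=wlook("n1",[.4237,.2925,.009]);flats(W,b,.018);shift(q[0],q[1],.09,0)
E
```

```text
n1 px [279.2 194.5] exp [278.1 195.1] size mm [60.1 52.8] at z [0.4244 0.2913 0.009 ]
edges mm [26.8 27.9 32.3 27.3 26.8 31.8] normal mod60 [57.7 58.   1.3 55.1 57.5  1.4]
shift [-0.5   0.14 10.53] roll 0.0 yaw now 0.04 pos [0.4294 0.2927 0.1953] t 35.85
```

View pics/n1.png

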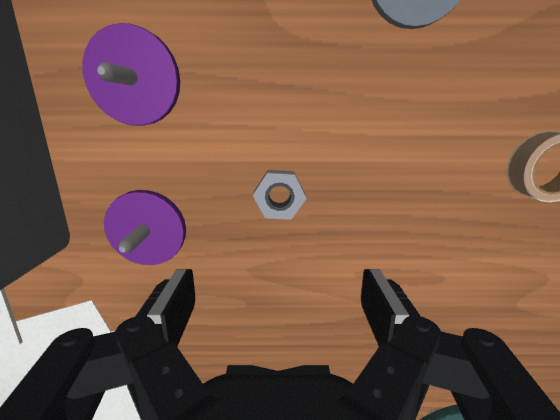

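Wrist view: nut at (279,194.5), with two flats almost level in the picture, so the jaws must turn about 28.5° to sit on a pair of flats.

Scaled: 10.5 cm is 0.1313, 9 cm is 0.1125, -28.5 degrees is -0.1583.

>>> apply_moves:
  commands:
    - [[-0.0063,0.0013,0.0375],-0.0444]
    - [[-0.0063,0.0013,0.075],-0.0889]
    - [[-0.0063,0.0013,0.1125],-0.1333]
    - [[-0.0063,0.0013,0.1313],-0.1583]
    - [[-0.0063,0.0013,0.1313],-0.1583]
    - [[-0.0063,0.0013,0.1313],-0.1583]
    - [[-0.0063,0.0013,0.1313],-0.1583]
    - [[-0.0063,0.0013,0.1313],-0.1583]
    - [[-0.0063,0.0013,0.1313],-0.1583]
    - [[-0.0063,0.0013,0.1313],-0.1583]

```text
t: 36.85
position: [0.4247, 0.2918, 0.091]
tcp_rot: [-3.045, -0.774, -0.002]
ft_force: [0.0, -0.6, 0.3]
opening: 0.0856
gripper_force: 0.0
```

Run:
```python
from h import *
W=cam("wrist");q,b,im=wlook("n2",[.4244,.2913,.009],prev="n1");flats(W,b,.018);shift(q[0],q[1],.0248,28.5);print(observe()['joint_positions'])
```

```text
n2 px [279.1 227.4] exp [278.8 227.5] size mm [59.4 52.6] at z [0.4246 0.2911 0.009 ]
tri [0.4247 0.2913 0.0096]
edges mm [25.2 33.5 29.8 26.9 30.5 30.5] normal mod60 [55.4  0.6 55.1 56.6 56.4  0. ]
shift [-0.04  0.05  6.6 ] roll 0.0 yaw now 28.52 pos [0.4246 0.2918 0.0908] t 36.9
[ 4.92026796e-01  9.83345209e-02  1.68287977e+00 -8.41257477e-05
  1.35952774e+00  1.56510282e+00]
```

Scaled: 6.5 cm is 0.0813, 5.5 cm is 0.0688, 1 degrees is 0.0056.

>>> apply_moves:
  commands:
    - [[0,0.0013,0.0375],0.0056]
    - [[0,0.0013,0.0688],0.0056]
    - [[0,0.0013,0.0813],0.0056]
    - [[0,0.0013,0.0813],0.0056]
    - [[0,0.0013,0.0813],0.0056]
    - [[0,0.0013,0.0813],0.0056]
    - [[0,0.0013,0.0813],0.0056]
    - [[0,0.0013,0.0813],0.0056]
    - [[0,0.0013,0.0813],0.0056]
    - [[0,0.0013,0.0813],0.0056]

```text
t: 37.9
position: [0.425, 0.2908, 0.0255]
tcp_rot: [-3.051, -0.747, -0.001]
ft_force: [-0.4, -0.4, -0.3]
opening: 0.0854
gripper_force: 0.0
```

>>> apply_moves:
  commands:
    - [[0,0,0],0]
    - [[0,0,0],0]
    - [[0,0,0],0]
    - [[0,0,0],0]
    - [[0,0,0],0]
    - [[0,0,0],0]
    - [[0,0,0],0]
    - [[0,0,0],0]
    - [[0,0,0],0]
    - [[0,0,0],0]
  claw: 0

```text
t: 38.9
position: [0.4252, 0.2909, 0.0256]
tcp_rot: [-3.051, -0.748, -0.001]
ft_force: [0.6, 0.8, 4.2]
opening: 0.0482
gripper_force: 63.1
```

Run:
```python
from h import *
shift(.604,.168,.198,0)
```

```text
shift [ 10.18  19.17 -17.22] roll 27.5 yaw now 27.53 pos [0.4252 0.2909 0.0256] t 38.9
```

Scaled: 19.2 cm is 0.24, 18 cm is 0.225, 27.5 degrees is 0.1528.

>>> apply_moves:
  commands:
    - [[0,0,-0.0375],0]
    - [[0,0,-0.0875],0]
    - [[0,0,-0.1375],0]
    - [[0.0063,0.0125,-0.1875],0.0278]
    - [[0.025,0.05,-0.215],0.0667]
    - [[0.05,0.0938,-0.215],0.1056]
    - [[0.075,0.1375,-0.215],0.1444]
    - [[0.1,0.1875,-0.215],0.1528]
    - [[0.1188,0.225,-0.215],0.1528]
    - [[0.1275,0.24,-0.215],0.1528]

```text
t: 39.9
position: [0.6052, 0.165, 0.1944]
tcp_rot: [3.14, -0.004, -0.007]
ft_force: [0.4, -0.5, -2.0]
opening: 0.048
gripper_force: 62.9
```

>>> apply_moves:
  commands:
    - [[0,0,0],0]
    - [[0,0,0],0]
    - [[0,0,0],0]
    - [[0,0,0],0]
    - [[0,0,0],0]
    - [[0,0,0],0]
    - [[0,0,0],0]
    - [[0,0,0],0]
    - [[0,0,0],0]
    - [[0,0,0],0]

```text
t: 40.9
position: [0.6041, 0.1676, 0.1973]
tcp_rot: [3.141, 0.001, -0.0]
ft_force: [0.2, 0.1, -3.0]
opening: 0.0481
gripper_force: 62.9
```

Run:
```python
from h import *
W=cam("wrist");im=grab_frame("wrist");cv2.imwrite("pics/r2.png",im[...,::-1])
shift(.6308,.1686,.0526,0);s=observe()
print("tip",proj(W,[.6308,.1686,.06]),"gear top",proj(W,[.6308,.1686,.026]),"held mid",proj(W,s['position']+[0,0,-.0166]))
cv2.imwrite("pics/r2c.png",cv2.resize(im[80:340,200:360,::-1],None,fx=2.3,fy=2.3,interpolation=3))
```

```text
shift [ 2.67 -0.1  14.47] roll 0.0 yaw now 0.02 pos [0.6041 0.1676 0.1973] t 40.95
tip [276.9337694  175.58348563] gear top [277.00275236 168.28704193] held mid [278.41284423 272.20253552]
```

View pics/r2c.png

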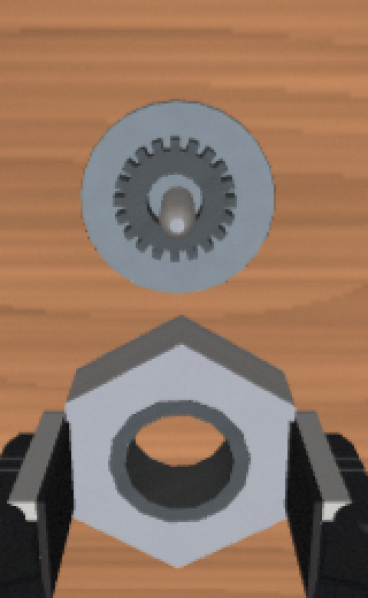

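The crop shows the gear flat on the round base with the post tip at full-frame (277,177.8), so the post is at about x = 0.630. The nut is held level on its flats.

Scaled: 14.2 cm is 0.1775, 13.5 cm is 0.1688.

>>> apply_moves:
  commands:
    - [[0.0163,-0.0013,0.05],0]
    - [[0.0313,-0.0013,0.0938],0]
    - [[0.0313,-0.0013,0.1063],0]
    - [[0.0313,-0.0013,0.1063],0]
    - [[0.0313,-0.0013,0.125],0]
    - [[0.0313,-0.0013,0.15],0]
    - [[0.0313,-0.0013,0.1688],0]
    - [[0.0313,-0.0013,0.1775],0]
    - [[0.0313,-0.0013,0.1775],0]
    - [[0.0313,-0.0013,0.1775],0]

```text
t: 41.95
position: [0.6296, 0.1688, 0.0562]
tcp_rot: [-3.141, -0.001, -0.002]
ft_force: [-0.6, -0.0, -1.4]
opening: 0.0482
gripper_force: 62.9
```

Run:
```python
from h import *
shift(.630,.1686,.0519,0);print(observe()['ft_force'])
```

```text
shift [0.04 0.02 0.43] roll 0.0 yaw now 0.03 pos [0.6296 0.1688 0.0562] t 41.95
[-0.5521664  -0.04596585 -1.42635594]
```

Scaled: 0.4 cm is 0.005, 0.3 cm is 0.0038.

>>> apply_moves:
  commands:
    - [[0,0,0.0013],0]
    - [[0,0,0.0038],0]
    - [[0,0,0.005],0]
    - [[0,0,0.005],0]
    - [[0,0,0.005],0]
    - [[0,0,0.005],0]
    - [[0,0,0.005],0]
    - [[0,0,0.005],0]
    - [[0,0,0.005],0]
    - [[0,0,0.005],0]

```text
t: 42.95
position: [0.6294, 0.1687, 0.0517]
tcp_rot: [-3.142, -0.001, -0.001]
ft_force: [0.9, 0.1, 1.3]
opening: 0.048
gripper_force: 63.1
```

>>> apply_moves:
  commands:
    - [[0,0,0],0]
    - [[0,0,0],0]
    - [[0,0,0],0]
    - [[0,0,0],0]
    - [[0,0,0],0]
    - [[0,0,0],0]
    - [[0,0,-0.0375],0]
    - [[0,0,-0.0875],0]
    - [[0,0,-0.1375],0]
    - [[-0.0375,0,-0.1813],0]
  claw: 1

```text
t: 43.95
position: [0.601, 0.1683, 0.1979]
tcp_rot: [-3.142, 0.001, -0.004]
ft_force: [-0.3, 0.4, 0.6]
opening: 0.0856
gripper_force: 0.0
```

Scaled: -15 cm is -0.1875, -12 cm is -0.15.

>>> apply_moves:
  commands:
    - [[-0.05,0.0125,0],0]
    - [[-0.1,0.025,0],0]
    - [[-0.15,0.0375,0],0]
    - [[-0.1875,0.05,0],0]
    - [[-0.1875,0.05,0],0]
    - [[-0.1875,0.05,0],0]
    - [[-0.1875,0.05,0],0]
    - [[-0.1875,0.05,0],0]
    - [[-0.1875,0.05,0],0]
    - [[-0.1875,0.05,0],0]

```text
t: 44.95
position: [0.4496, 0.1287, 0.196]
tcp_rot: [3.141, 0.001, -0.001]
ft_force: [-0.3, 0.0, -0.2]
opening: 0.0851
gripper_force: 0.0
```

Run:
```python
from h import *
w=grab_frame("wrist");s=grab_frame("scene");print(observe()['t'],observe()['position'])
a=cv2.resize(s[90:290,130:360,::-1],(690,600),interpolation=3)[:, :460] if 0 else cv2.resize(s[150:290,150:330,::-1],None,fx=2.2,fy=2.2,interpolation=3)
b=cv2.resize(w[:200,:,::-1],(800,286),interpolation=3)
o=np.zeros((600,800,3),np.uint8);o[:a.shape[0],:a.shape[1]]=a;o[310:596]=b
cv2.imwrite("pics/fin.png",o)
```

```text
45.05 [0.44939235 0.12866992 0.19612815]
```

View pics/fin.png

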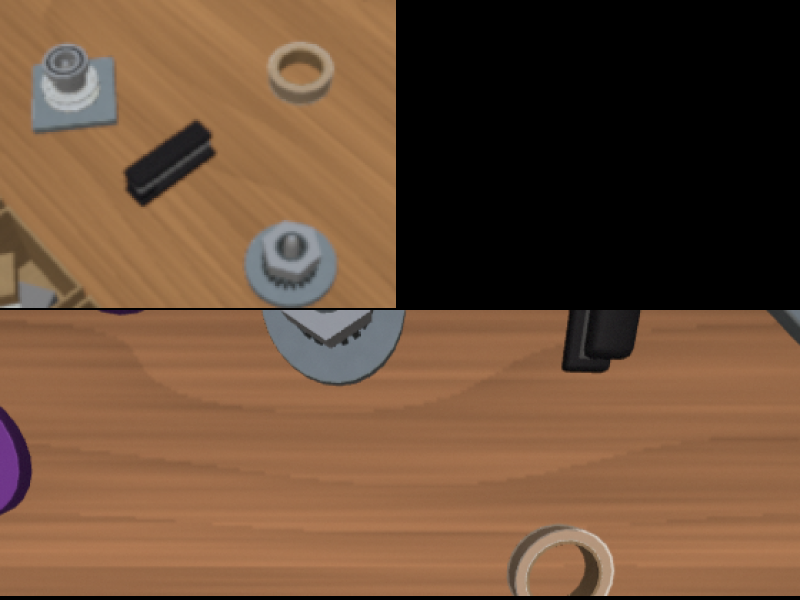

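The scene crop shows both stacks complete and flat: pulley, spacer and bearing at (68,75), gear and nut at (290,255). The stapler and tape are undisturbed and the gripper is clear, so I hand in.

```bash
python3 -c "
from station import *
print(close_job())"
```

```text
the job is handed in; nothing more can be done
None
```

Both kits are made up in the order asked, lying flat on the posts and released, and the job was handed in at about 45 s; the jar, stapler and tape roll were not touched.

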